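# Change over the twin water filter

### The arm

A 7-joint arm with a two-finger parallel gripper is mounted at the origin on the work surface. World frame = base frame: x ahead of the robot, y to its left, z up, the work surface at z = 0. Lengths are in m, angles in rad, forces in N, time in s.
With the tool pointing down it reaches from about 0.4 to 0.85 m from the base axis. Payload 4.4 kg.
Tool frame: the origin (TCP) lies at the very end of the fingers, on their centre line; the grasp point (between the pads) lies 19 mm behind it; z points along the fingers, y is the line along which they close (so a half turn about z gives the same grasp; the last joint's range is limited). The gripper opens to 94 mm and grips with 3 to 60 N. Pads are 16 mm wide; open, the fingers measure 119 mm over their backs; the gripper's body (75 mm by 177 mm) begins 78 mm behind the grasp point.
Start: joints at [1.171, 0.628, 0.038, 1.517, -0.027, 0.996, -0.02], TCP at [0.213, -0.614, 0.205] pointing down, gripper open.
Joint ranges: [-3.06, 3.06], [-0.37, 2.12], [-1.25, 1.32], [0.18, 2.47], [-1.1, 4.24], [0.23, 1.98], [-2.94, 2.94]. Speed limits (rad/s): [2.57, 2.57, 3.14, 3.14, 3.14, 3.14, 3.14].

### API

Orientations are given as [roll, pitch, yaw] about the fixed x, y, z axes, in that order (R = Rz(yaw) Ry(pitch) Rx(roll)).
In Python, from rig import env gives the robot as it stands.
- The arm moves only by the shell command python3 -m creep 'ROWS' [FORCE]. ROWS is JSON, one flat list of numbers, 7 for each row, row after row: the shift along the world's x, y, z in cm, then the turn, a rotation vector about the world's x, y, z in rad, then the opening, from -1 (shut) to 1 (fully open), so that 0 is half open. A call has 1 to 12 rows; each row shifts and turns the commanded pose from where the row before left it; what a row does not reach is not made up. A row lasts 1/12 s, in which the tool goes at most 41.7 mm and 7.16 degrees, less where a joint would pass 70% of its speed; a pose out of reach is approached as far as the arm can. A call with a gripper value outside its range is refused whole. The fingers move at their own pace and stop on an object; FORCE is the grip in N (left out, the last holds). Time passes only in rows, so rows that do not move let the fingers close. It gives the time, the measured TCP pose, the force, the opening and the grip force at its end, in the units of the state.
- env.sense(): the state, without advancing time (a new reading comes with each control period).
- env.camera(name): name is "scene" or "top" or "wrist"; returns the picture (480x640x3 uint8, red, green, blue); there is no depth.
- env.camera_info(name): a dict with "mtx" (3x3 intrinsics, pixels), "k1" (the pictures are not rectified: a ray, as slopes to the right and down, at radius r is drawn at 1 + k1 r^2 times it, then the intrinsics apply), "R" (3x3) and "t" (3): a world point X has camera coordinates R X + t. Camera axes: x right, y down, z forward; pixel columns grow to the right and rows downward; lengths in m; the calibration is good to about 2 mm. A picture is of the moment at which its call begins: read the wrist's pose just before it. camera_info takes no time and is no camera call; for the wrist camera it gives the pose at the moment of the call.
- env.finish_job(): hands the job in; it is judged then, once.
The state is a dict: "time": time; "joints": joint angles; "dq": joint speeds; "joint_torque": joint torques, N m; "ee_pos": TCP position; "tcp_rot": TCP orientation; "ft_force": force on the tool from outside, world axes, zero at the start; "wrist_torque": the same for the moment, N m; "finger_gap": finger opening in m; "finger_force": force on a finger pad.
Only numpy, scipy, OpenCV 4.12 (cv2) and the standard library are available. Lean on these libraries where they do the work, as an engineer would, in place of code of your own. Each camera call takes 0.05 s, during which the arm holds its last target. There are 200 camera calls.

### The job

The left and right filters of this bench water set share one supply: one is in use (its blue lever lies along the pipe) and the other is on standby (its blue lever is swung across the pipe). Change over to the standby filter: with a fingertip, push the standby lever round until it is fully open, in line with its pipe, and only then push the other blue lever round until it is fully shut, square across its pipe, so that the water is never cut off. Swing the levers smoothly without slamming them, leave the red-handled main valve as it is, and do not disturb the cartridge, carton, mug or spanner standing about.

Things in the scene. Friction and masses are not known exactly. Their poses are not given: they have to be found in the camera images.
- filter_set: The fixed pipework: steel drip tray 440 x 400 mm, 16 mm high, and 22 mm copper pipes, axes 175 mm above the bench. Origin on the bench midway between the two blue-levered valves, 130 mm to its +y and -y side (which is which varies). Its x axis (roughly away from the robot) is the way the two filter pipes run. A supply pipe crosses 75 mm to its -x side, an outlet pipe 300 mm to its +x side.
- leg_duty: Filter pipe in use, fixed, along filter_set's x. Origin on the bench right below its valve's lever axis. A grey filter head (75 mm across, top 199 mm above the bench) with a clear bowl and a dirty brown cartridge stands 175 mm to the +x side. The highest thing near is a gauge on the outlet pipe, 255 mm above the bench.
- leg_standby: Standby filter pipe, the same as leg_duty but with a clean white cartridge.
- duty_pivot (a point): On the vertical turning axis of the blue lever of the filter in use, at the mid-height of the lever's sleeve, 221 mm above the bench (46 mm above the pipe axis).
- duty_grip (a point): On the middle line of the same lever, 85 mm out from its axis, at mid-height of its blue sleeve: a flat bar 20 mm wide and 11 mm high, from 34 to 110 mm from the axis. The space beneath is free down to the pipe, 29 mm below the sleeve. Pushing sideways here takes about 5 N; the lever stays where it is left.
- valve_duty (a joint): Opening of the valve in use (rad): 0 = fully shut, lever across the pipe, pointing to filter_set's -y side; 1.571 = fully open, lever along the pipe, pointing to its +x side. Hard stops at both ends; opening turns anticlockwise seen from above. Starts at or close to open.
- standby_pivot (a point): The same point as duty_pivot, on the lever of the standby filter, whose cartridge is clean and white.
- standby_grip (a point): The same point as duty_grip, on the lever of the standby filter; same sizes and stiffness.
- valve_standby (a joint): Opening of the standby filter's valve, same meaning as valve_duty. Starts at or close to shut.
- main_valve (a joint): Opening of the main stop valve (rad), with a red lever of the same shape, on the supply pipe 225 mm to the +y side of filter_set's origin (and 75 mm to its -x side). Open, 1.571, when its lever lies along that pipe pointing to the +y side; shutting turns it clockwise towards the +x side. Starts open; to be left so.
- cartridge: Spare white filter cartridge, 58 mm across and 102 mm high, standing in the drip tray between the two bowls. Origin at the centre of its foot.
- carton: Small cardboard carton, 75 x 75 x 125 mm high, standing on the bench at the -y side of the tray. Origin at the centre of its underside.
- mug: White mug, 80 mm across and 90 mm high, on the bench at the +y side of the tray. Origin at the centre of its foot.
- spanner: Black plastic bowl spanner, a ring about 106 mm across with a handle, 220 mm long and 12 mm thick, lying on the bench at the +y side. Origin on the underside, 70 mm from the ring's centre towards the handle.

How it is judged:
By the outcome, as a careful person would: the job done as asked, in the order asked, and still so for the second after the job is handed in, with the robot touching nothing.
It also fails if it takes over 54 s, if anything falls off the work surface, if the arm or the gripper's body presses on something with over 40 N, if the wrist force passes 120 N, or if a joint passes its speed limit or range.

## Working session

There is one attempt and no reset: what is moved stays moved. The work goes in short steps, Python scripts to look and compute and a shell command to move; the robot and the scene stay as the last step left them, time stands still between calls to the robot, and variables do not carry over. Pictures are saved under pics/ and viewed, at most 10 in all, crops included, and the job is handed in when it is done.

```bash
mkdir -p pics
cat > h.py <<'E'
import numpy as np, cv2
from rig import env
def snap(n,f):
    i=env.camera_info(n); im=env.camera(n); cv2.imwrite(f'pics/{f}.png',cv2.cvtColor(im,cv2.COLOR_RGB2BGR)); return im,i
def ray(i,u,v,z):
    K=np.array(i['mtx']);R=np.array(i['R']);t=np.array(i['t']);k=i['k1']
    d=np.array([(u-K[0,2])/K[0,0],(v-K[1,2])/K[1,1]]);s=d.copy()
    for _ in range(30): s=d/(1+k*(s@s))
    w=R.T@np.array([s[0],s[1],1]);c=-R.T@t
    return c+w*(z-c[2])/w[2]
def blobs(im,col,amin=60):
    h=cv2.cvtColor(im,cv2.COLOR_RGB2HSV)
    m=cv2.inRange(h,(100,120,50),(130,255,255)) if col=='blue' else cv2.inRange(h,(0,150,80),(6,255,255))|cv2.inRange(h,(174,150,80),(180,255,255))
    c,_=cv2.findContours(m,cv2.RETR_EXTERNAL,cv2.CHAIN_APPROX_NONE)
    return [x for x in c if cv2.contourArea(x)>amin]
def lever(i,c,z=.2265):
    p=np.array([ray(i,*q,z)[:2] for q in c.reshape(-1,2)[::2].astype(float)])
    (cx,cy),(a,b),th=cv2.minAreaRect((p*1000).astype(np.float32))
    bx=cv2.boxPoints(((cx,cy),(a,b),th)); 
    e=bx[1]-bx[0] if np.linalg.norm(bx[1]-bx[0])>np.linalg.norm(bx[2]-bx[1]) else bx[2]-bx[1]
    return (cx,cy),(a,b),np.degrees(np.arctan2(e[1],e[0]))
E
python3 - <<'E'
from h import *
print(env.sense())
for n in('top','scene'):
    im,i=snap(n,n+'0'); print(n,-np.array(i['R']).T@i['t'])
    for col in('blue','red'):
        for c in blobs(im,col): print(col,cv2.boundingRect(c),cv2.contourArea(c),lever(i,c))
E
```

```text
{'time': 0.0, 'joints': array([ 1.17120793,  0.62933166,  0.03843239,  1.51835236, -0.02697097,
        0.99630049, -0.02000943]), 'dq': array([-1.34543377e-05, -2.27908086e-03,  6.62560181e-04, -7.42491116e-04,
       -8.44164731e-04,  9.45886913e-04,  1.28416547e-03]), 'joint_torque': array([ 3.41317918e-04, -5.49723566e+01,  1.14319213e+00, -1.86629623e+01,
       -5.23376651e-02,  2.35934474e-02,  1.45004933e-04]), 'ee_pos': array([ 0.21276242, -0.61348927,  0.20456835]), 'tcp_rot': array([-3.13971904e+00,  4.24373533e-05,  3.33802895e-01]), 'ft_force': array([-0.62866009,  0.08492686,  0.62793917]), 'wrist_torque': array([ 0.00294507, -0.03219034,  0.03636364]), 'finger_force': 0.0, 'finger_gap': 0.0941320834029322}
top [0.40178476 0.08581304 1.13051959]
blue (424, 254, 38, 11) 284.0 ((523.5122680664062, -159.22079467773438), (72.21426391601562, 17.505504608154297), np.float32(88.85474))
blue (272, 197, 14, 36) 296.5 ((605.1204833984375, 162.81512451171875), (18.822799682617188, 72.45386505126953), np.float32(-7.0345697))
red (165, 277, 38, 13) 339.0 ((466.2126770019531, 340.0281677246094), (73.13599395751953, 19.88905906677246), np.float32(86.28431))
scene [ 1.49677587 -0.24522004  1.31129504]
blue (192, 228, 30, 13) 150.5 ((528.9639282226562, -159.70050048828125), (73.16110229492188, 20.963661193847656), np.float32(88.70338))
blue (328, 213, 15, 22) 135.5 ((610.2274780273438, 162.66339111328125), (19.238895416259766, 76.75469970703125), np.float32(-5.7707486))
blue (332, 44, 87, 71) 2237.0 ((39.66679382324219, 548.3684692382812), (305.38763427734375, 411.2611083984375), np.float32(-20.2587))
red (361, 169, 26, 10) 116.5 ((471.83349609375, 340.8760070800781), (71.76522064208984, 22.636022567749023), np.float32(85.46447))
```

View pics/top0.png

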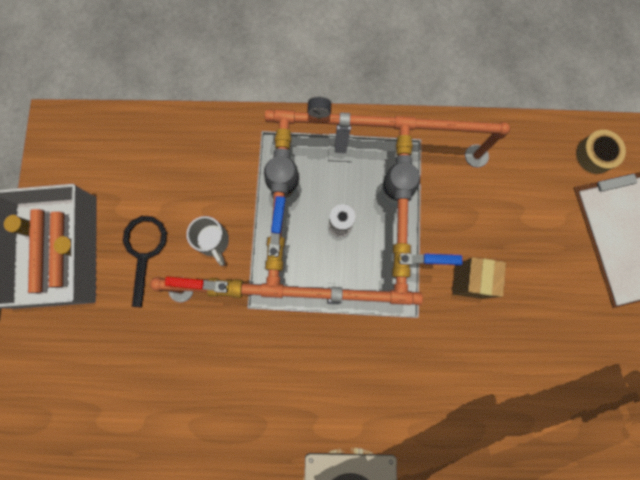

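View pics/scene0.png

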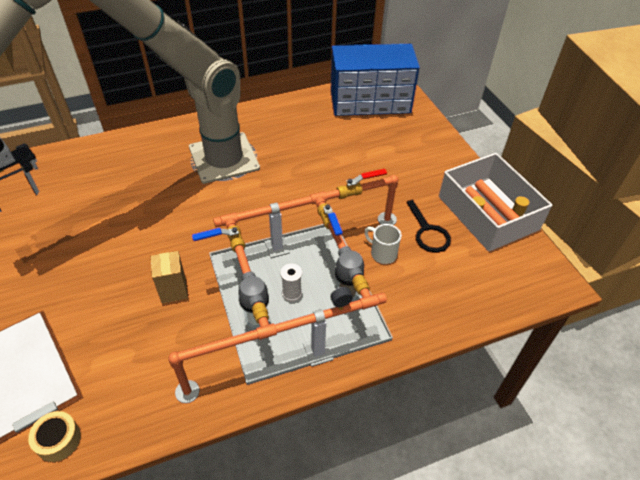

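The standby valve is on the right: its blue lever is at about (443,259), pointing -y. The duty lever is on the left at (278,215), along its pipe, and the red main lever is at (185,283). The way in from the robot side is clear. Next I'll get the frame yaw from the pipes.

```bash
python3 - <<'E'
from h import *
i=env.camera_info('top')
for a,b in(((268,115),(505,129)),((157,284),(420,299))):
    p,q=ray(i,*a,.175),ray(i,*b,.175); d=p-q; print(p,q,'yaw deg',np.degrees(np.arctan2(-d[0],d[1])))
for a in((284,118),(275,290),(404,125),(400,296)): print(ray(i,*a,.175))
E
python3 -m creep '[0,0,2,0,0,-0.1,-1, 0,0,2,0,0,-0.1,-1, 0,0,2,0,0,-0.1,-1, 1,2,1,0,0,-0.06,-1, 1,3,0,0,0,0,-1, 2,3.5,0,0,0,0,-1, 2,3.5,0,0,0,0,-1, 2,3.5,0,0,0,0,-1, 2,3.5,0,0,0,0,-1, 2,3.5,0,0,0,0,-1, 2,3.5,0,0,0,0,-1, 1,3,0,0,0,0,-1]' 10
```

```text
[0.83652845 0.19712306 0.175     ] [ 0.81780688 -0.31774719  0.175     ] yaw deg -2.082454994230896
[0.46604369 0.40814612 0.175     ] [ 0.44822973 -0.12556148  0.175     ] yaw deg -1.9116937844881663
[0.83030776 0.16218615 0.175     ]
[0.45988059 0.16747632 0.175     ]
[ 0.82050471 -0.0975162   0.175     ]
[ 0.45342675 -0.0851165   0.175     ]
time: 1.1
ee_pos: [0.3651, -0.321, 0.2753]
tcp_rot: [-3.141, -0.001, -0.023]
ft_force: [1.0, -0.4, -0.3]
finger_gap: 0.0177
finger_force: 0.0
```

```bash
python3 -m creep '[2,2.5,0,0,0,-0.012,-1, 2,2.5,0,0,0,0,-1, 2,2.5,0,0,0,0,-1, 2,2.5,0,0,0,0,-1, 2,2.5,0,0,0,0,-1, 1.5,1.7,0,0,0,0,-1, 0.3,0.6,-1,0,0,0,-1, 0,0,-1.5,0,0,0,-1, 0,0,-1.5,0,0,0,-1, 0,0,-1.5,0,0,0,-1, 0,0,-1,0,0,0,-1, 0,0,-0.3,0,0,0,-1]'
python3 - <<'E'
from h import *
print(env.sense()['joints'],env.sense()['ee_pos'],env.sense()['finger_gap'])
snap('wrist','w1');snap('scene','s1')
E
```

```text
time: 2.1
ee_pos: [0.4785, -0.1766, 0.2051]
tcp_rot: [-3.141, 0.005, -0.04]
ft_force: [-0.4, -0.9, -1.2]
finger_gap: 0.0003
finger_force: 0.0
[ 0.27944282  0.43189275  0.02633559  1.89917667 -0.01412641  0.81540273
 -1.29723544] [ 0.47850624 -0.17663814  0.20512934] 0.00029967895787597965
```

View pics/w1.png

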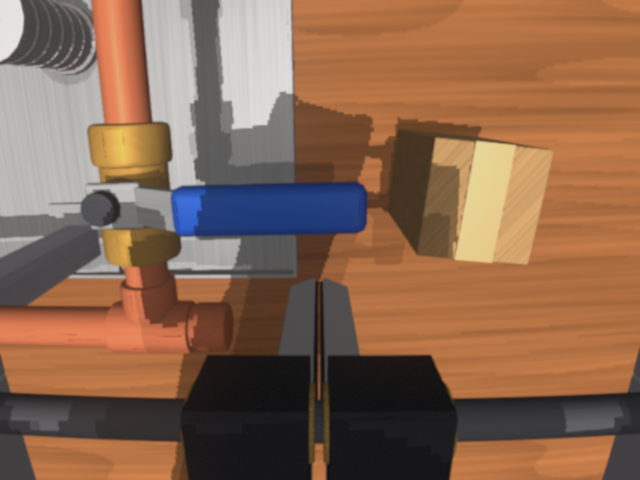

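The closed fingers are just on the robot side of the blue lever, with tips at about (320,285). The sleeve spans u 172–367, v 183–237, and the spindle is near (100,208). I'll refine the geometry from this view.

Run:
```python
from h import *
im,i=snap('wrist','w2')
print(env.sense()['ee_pos'])
for c in blobs(im,'blue',2000): print(lever(i,c))
print(ray(i,100,208,.23),ray(i,320,282,.205))
```

```text
[ 0.48040145 -0.17671376  0.2072573 ]
((525.761962890625, -158.66421508789062), (73.27873229980469, 19.38456153869629), np.float32(88.97753))
[ 0.53065022 -0.095091    0.23      ] [ 0.48727238 -0.17675974  0.205     ]
```

```bash
cat > arc.py <<'E'
from h import *
def arc(P,th0,th1,n,side,start,r=.085,off=.018):
    pos=lambda t:np.array([P[0]+r*np.cos(t)-side*off*-np.sin(t),P[1]+r*np.sin(t)-side*off*np.cos(t)])
    s=np.linspace(0,1,n+1); s=s*s*(3-2*s)*.5+s*.5
    T=np.radians(th0+(th1-th0)*s); p=np.array([pos(t) for t in T])
    print('to start cm',(p[0]-start)*100)
    for k in range(n): print(np.round((p[k+1]-p[k])*100,2),round(T[k+1]-T[k],3))
E
python3 -c "
from arc import *
arc((.526,-.087),-91,-2,36,1,env.sense()['ee_pos'][:2])"
```

```text
to start cm [2.61178337 0.504085  ]
[ 0.2  -0.04] 0.023
[ 0.23 -0.04] 0.027
[ 0.26 -0.04] 0.03
[ 0.28 -0.04] 0.033
[ 0.31 -0.03] 0.036
[ 0.33 -0.02] 0.038
[ 0.35 -0.01] 0.041
[0.37 0.01] 0.043
[0.39 0.03] 0.045
[0.4  0.05] 0.047
[0.41 0.07] 0.048
[0.42 0.09] 0.05
[0.43 0.11] 0.051
[0.43 0.14] 0.052
[0.43 0.16] 0.053
[0.42 0.19] 0.053
[0.42 0.21] 0.054
[0.41 0.23] 0.054
[0.39 0.26] 0.054
[0.38 0.28] 0.054
[0.36 0.29] 0.053
[0.34 0.31] 0.053
[0.32 0.32] 0.052
[0.29 0.33] 0.051
[0.27 0.34] 0.05
[0.25 0.34] 0.048
[0.22 0.34] 0.047
[0.2  0.34] 0.045
[0.18 0.33] 0.043
[0.15 0.32] 0.041
[0.13 0.31] 0.038
[0.11 0.29] 0.036
[0.1  0.27] 0.033
[0.08 0.25] 0.03
[0.06 0.22] 0.027
[0.05 0.2 ] 0.023
```

```bash
python3 -m creep '[0.8,0.2,0,0,0,0,-1, 0.7,0.2,0,0,0,0,-1, 0.5,0.1,0,0,0,0,-1, 0.3,0,0,0,0,0,-1, 0.2,0,0,0,0,0.02,-1, 0.2,-0.04,0,0,0,0.02,-1, 0.23,-0.04,0,0,0,0.03,-1, 0.26,-0.04,0,0,0,0.03,-1, 0.28,-0.04,0,0,0,0.03,-1, 0.31,-0.03,0,0,0,0.04,-1, 0.33,-0.02,0,0,0,0.04,-1, 0.35,0,0,0,0,0.04,-1]'
```

```text
time: 3.25
ee_pos: [0.5245, -0.1734, 0.2074]
tcp_rot: [-3.141, 0.002, 0.215]
ft_force: [-4.7, 0.3, 4.5]
finger_gap: 0.0007
finger_force: 2.5
```

```bash
python3 -m creep '[0.37,0.01,0,0,0,0.043,-1, 0.39,0.03,0,0,0,0.045,-1, 0.4,0.05,0,0,0,0.047,-1, 0.41,0.07,0,0,0,0.048,-1, 0.42,0.09,0,0,0,0.05,-1, 0.43,0.11,0,0,0,0.05,-1, 0.43,0.14,0,0,0,0.05,-1, 0.43,0.16,0,0,0,0.05,-1, 0.42,0.19,0,0,0,0.05,-1, 0.42,0.21,0,0,0,0.054,-1, 0.41,0.23,0,0,0,0.054,-1, 0.39,0.26,0,0,0,0.054,-1]'
python3 -m creep '[0.38,0.28,0,0,0,0.054,-1, 0.36,0.29,0,0,0,0.053,-1, 0.34,0.31,0,0,0,0.053,-1, 0.32,0.32,0,0,0,0.052,-1, 0.29,0.33,0,0,0,0.05,-1, 0.27,0.34,0,0,0,0.05,-1, 0.25,0.34,0,0,0,0.048,-1, 0.22,0.34,0,0,0,0.047,-1, 0.2,0.34,0,0,0,0.045,-1, 0.18,0.33,0,0,0,0.043,-1, 0.15,0.32,0,0,0,0.041,-1, 0.13,0.31,0,0,0,0.038,-1]'
```

```text
time: 4.25
ee_pos: [0.5733, -0.159, 0.2073]
tcp_rot: [-3.14, 0.003, 0.809]
ft_force: [-7.2, -2.1, 3.0]
finger_gap: 0.0003
finger_force: 2.6
time: 5.25
ee_pos: [0.6047, -0.1218, 0.2072]
tcp_rot: [-3.14, 0.003, 1.382]
ft_force: [-4.8, -3.7, 2.8]
finger_gap: 0.0006
finger_force: 2.4
```

Run:
```python
from h import *
im,i=snap('top','t3')
for c in blobs(im,'blue'): print(lever(i,c))
im,i=snap('wrist','w3')
for c in blobs(im,'blue',1500): print(lever(i,c))
```

```text
((595.49658203125, -100.41150665283203), (15.435835838317871, 70.46752166748047), np.float32(-9.96128))
((605.0961303710938, 162.83436584472656), (18.5576171875, 72.3460464477539), np.float32(-6.326187))
((597.2271728515625, -96.7927017211914), (19.81562614440918, 72.92933654785156), np.float32(-9.749242))
```

```bash
python3 -m creep '[0.1,0.25,0,0,0,0.033,-1, 0.08,0.23,0,0,0,0.03,-1, 0.06,0.2,0,0,0,0.03,-1, 0.05,0.17,0,0,0,0.025,-1, 0.03,0.15,0,0,0,0.02,-1, 0,0.12,0,0,0,0,-1, 0,0.12,0,0,0,0,-1, 0,0.1,0,0,0,0,-1, 0,0,0,0,0,0,-1]'
```

```text
time: 6.1
ee_pos: [0.6091, -0.1092, 0.2073]
tcp_rot: [3.141, 0.004, 1.517]
ft_force: [-1.1, -7.7, -0.9]
finger_gap: 0.0005
finger_force: 4.1
```

Run:
```python
from h import *
im,i=snap('wrist','w4')
for c in blobs(im,'blue',1500): print(lever(i,c))
im,i=snap('top','t4')
for c in blobs(im,'blue'): print(lever(i,c))
```

```text
((598.0919799804688, -86.57828521728516), (19.578699111938477, 73.101806640625), np.float32(-1.9407215))
((596.5596313476562, -90.28538513183594), (16.587495803833008, 70.63397216796875), np.float32(-2.6193361))
((605.1129150390625, 162.91049194335938), (18.47233772277832, 72.3795394897461), np.float32(-6.5385733))
```

```bash
python3 -m creep '[0,0.1,0,0,0,0,-1, 0,0.1,0,0,0,0,-1, 0,0.1,0,0,0,0,-1, 0,0.1,0,0,0,0,-1, 0,0,0,0,0,0,-1]'
```

```text
time: 6.62
ee_pos: [0.6091, -0.1091, 0.2073]
tcp_rot: [3.14, 0.009, 1.515]
ft_force: [-1.6, -12.7, -1.3]
finger_gap: 0.0006
finger_force: 6.9
```

```bash
python3 -m creep '[0,-0.8,0,0,0,0,-1, 0,-1,0,0,0,0,-1, 0,-1,0.5,0,0,0,-1, 0,0,2,0,0,0,-1, 0,0,3,0,0,0,-1, 0,0,2.5,0,0,0,-1, 0,1.5,0,0,0,0,-1, 0,2.5,0,0,0,0,-1, 0.2,3,0,0,0,0,-1, 0.2,3,0,0,0,0,-1, 0.2,3,0,0,0,0,-1, 0.2,3,0,0,0,-0.03,-1]'
python3 -m creep '[0.2,3,0,0,0,-0.03,-1, 0.2,3,0,0,0,0,-1, 0,3,0,0,0,0,-1, 0,3,0,0,0,0,-1, 0,3,0,0,0,0,-1, 0,2.5,0,0,0,0,-1, 0,1.2,0,0,0,0,-1, 0,0,0,0,0,0,-1]'
python3 - <<'E'
from h import *
print(env.sense()['joints'])
im,i=snap('wrist','w5')
for c in blobs(im,'blue',1000): print(lever(i,c))
im,i=snap('scene','s5')
for c in blobs(im,'blue'): print(lever(i,c))
E
```

```text
time: 7.62
ee_pos: [0.617, 0.0328, 0.2876]
tcp_rot: [3.141, -0.002, 1.489]
ft_force: [-0.1, -0.7, 0.1]
finger_gap: 0.0005
finger_force: 0.0
time: 8.28
ee_pos: [0.6197, 0.222, 0.2874]
tcp_rot: [-3.141, -0.003, 1.465]
ft_force: [-0.2, 0.6, 0.1]
finger_gap: 0.0005
finger_force: 0.0
[-0.14959044  0.59931788 -0.4190579   1.37300002  0.24337096  1.21934763
 -0.6930019 ]
((602.8157958984375, -90.43431854248047), (19.102602005004883, 78.52938079833984), np.float32(-1.6835117))
((610.223388671875, 162.692626953125), (17.39246368408203, 78.00581359863281), np.float32(-6.3222556))
((103.59967803955078, 370.0995788574219), (16.58483123779297, 167.659912109375), np.float32(-22.086664))
((50.817596435546875, 673.1416625976562), (109.05757141113281, 370.2342224121094), np.float32(-10.283128))
```

View pics/w5.png

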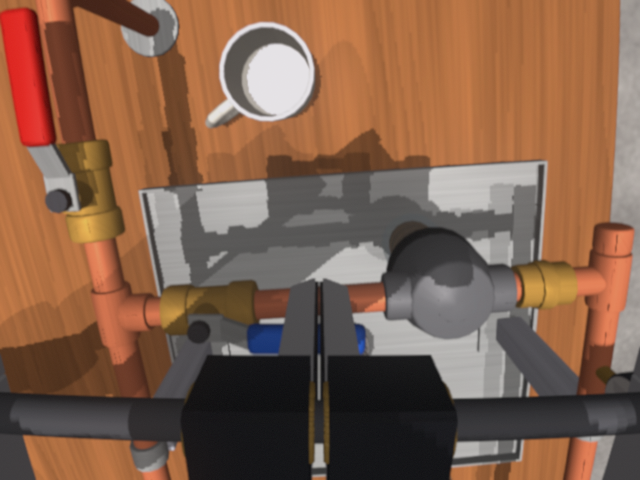

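The fingertips at (320,285) are on the +y side of the duty lever (blue, about (250–365,338)), and the mug and red valve are well clear. Next I'll descend and compute the arc.

```bash
python3 -m creep '[0,0,-1.5,0,0,0,-1, 0,0,-2,0,0,0,-1, 0,0,-2,0,0,0,-1, 0,0,-1.5,0,0,0,-1, 0,0,-0.8,0,0,0,-1, 0,0,-0.2,0,0,0,-1, 0,0,0,0,0,0,-1]'
python3 -c "
from arc import *
arc((.535,.172),-6.5,-92,36,-1,env.sense()['ee_pos'][:2])"
```

```text
time: 8.97
ee_pos: [0.6213, 0.2155, 0.2074]
tcp_rot: [-3.141, 0.001, 1.457]
ft_force: [0.4, -0.5, 0.1]
finger_gap: 0.0005
finger_force: 0.0
to start cm [ 0.02009173 -3.52864035]
[ 0.02 -0.19] -0.022
[ 0.01 -0.22] -0.026
[ 0.01 -0.25] -0.029
[ 0.   -0.27] -0.032
[-0.01 -0.3 ] -0.034
[-0.02 -0.32] -0.037
[-0.04 -0.34] -0.039
[-0.05 -0.35] -0.041
[-0.07 -0.37] -0.043
[-0.09 -0.38] -0.045
[-0.11 -0.39] -0.046
[-0.13 -0.39] -0.048
[-0.15 -0.4 ] -0.049
[-0.18 -0.4 ] -0.05
[-0.2  -0.39] -0.051
[-0.22 -0.39] -0.051
[-0.24 -0.38] -0.052
[-0.26 -0.36] -0.052
[-0.28 -0.35] -0.052
[-0.3  -0.33] -0.052
[-0.31 -0.32] -0.051
[-0.32 -0.3 ] -0.051
[-0.33 -0.28] -0.05
[-0.34 -0.25] -0.049
[-0.34 -0.23] -0.048
[-0.34 -0.21] -0.046
[-0.34 -0.19] -0.045
[-0.34 -0.16] -0.043
[-0.33 -0.14] -0.041
[-0.32 -0.12] -0.039
[-0.3  -0.11] -0.037
[-0.28 -0.09] -0.034
[-0.27 -0.07] -0.032
[-0.24 -0.06] -0.029
[-0.22 -0.05] -0.026
[-0.19 -0.04] -0.022
```

```bash
python3 -m creep '[0,-0.8,0,0,0,0,-1, 0,-0.9,0,0,0,0,-1, 0,-0.8,0,0,0,0,-1, 0,-0.5,0,0,0,0,-1, 0,-0.3,0,0,0,0,-1, 0,-0.2,0,0,0,0,-1, 0.02,-0.19,0,0,0,-0.022,-1, 0.01,-0.22,0,0,0,-0.026,-1, 0.01,-0.25,0,0,0,-0.03,-1, 0,-0.27,0,0,0,-0.03,-1, -0.01,-0.3,0,0,0,-0.034,-1, -0.02,-0.32,0,0,0,-0.037,-1]'
```

```text
time: 9.97
ee_pos: [0.6218, 0.1668, 0.208]
tcp_rot: [3.14, -0.001, 1.276]
ft_force: [2.2, 3.2, 3.0]
finger_gap: 0.0008
finger_force: 2.3
```

```bash
python3 -m creep '[-0.04,-0.34,0,0,0,-0.04,-1, -0.05,-0.35,0,0,0,-0.04,-1, -0.07,-0.37,0,0,0,-0.043,-1, -0.09,-0.38,0,0,0,-0.045,-1, -0.11,-0.39,0,0,0,-0.046,-1, -0.13,-0.39,0,0,0,-0.048,-1, -0.15,-0.4,0,0,0,-0.05,-1, -0.18,-0.4,0,0,0,-0.05,-1, -0.2,-0.39,0,0,0,-0.05,-1, -0.22,-0.39,0,0,0,-0.05,-1, -0.24,-0.38,0,0,0,-0.052,-1, -0.26,-0.36,0,0,0,-0.052,-1]'
python3 -m creep '[-0.28,-0.35,0,0,0,-0.052,-1, -0.3,-0.33,0,0,0,-0.052,-1, -0.31,-0.32,0,0,0,-0.05,-1, -0.32,-0.3,0,0,0,-0.05,-1, -0.33,-0.28,0,0,0,-0.05,-1, -0.34,-0.25,0,0,0,-0.05,-1, -0.34,-0.23,0,0,0,-0.048,-1, -0.34,-0.21,0,0,0,-0.046,-1, -0.34,-0.19,0,0,0,-0.045,-1, -0.34,-0.16,0,0,0,-0.043,-1, -0.33,-0.14,0,0,0,-0.04,-1, -0.32,-0.12,0,0,0,-0.04,-1]'
python3 - <<'E'
from h import *
im,i=snap('wrist','w6')
for c in blobs(im,'blue',1500): print(lever(i,c))
E
```

```text
time: 10.97
ee_pos: [0.6047, 0.1203, 0.2081]
tcp_rot: [3.14, -0.002, 0.709]
ft_force: [3.5, 2.8, 2.4]
finger_gap: 0.0001
finger_force: 2.3
time: 11.97
ee_pos: [0.5658, 0.0905, 0.208]
tcp_rot: [3.139, -0.002, 0.142]
ft_force: [4.5, 0.2, 1.1]
finger_gap: 0.0005
finger_force: 2.2
((547.6888427734375, 122.03926849365234), (15.45935344696045, 34.68366241455078), np.float32(-81.22502))
```

```bash
python3 -m creep '[-0.28,-0.1,0,0,0,-0.037,-1, -0.26,-0.08,0,0,0,-0.034,-1, -0.24,-0.07,0,0,0,-0.03,-1, -0.22,-0.05,0,0,0,-0.03,-1, -0.19,-0.04,0,0,0,-0.025,-1, -0.15,-0.02,0,0,0,-0.02,-1, -0.12,0,0,0,0,0,-1, -0.12,0,0,0,0,0,-1, -0.1,0,0,0,0,0,-1, 0,0,0,0,0,0,-1]'
python3 -m creep '[-0.1,0,0,0,0,0,-1, -0.1,0,0,0,0,0,-1, -0.1,0,0,0,0,0,-1, 0,0,0,0,0,0,-1]'
```

```text
time: 12.85
ee_pos: [0.5503, 0.0864, 0.2079]
tcp_rot: [3.139, -0.005, -0.031]
ft_force: [8.3, -3.2, -0.5]
finger_gap: 0.0006
finger_force: 4.1
time: 13.18
ee_pos: [0.5503, 0.0864, 0.208]
tcp_rot: [3.14, -0.011, -0.031]
ft_force: [14.7, -2.3, -5.9]
finger_gap: 0.0007
finger_force: 7.0
```

The lever is on its stop: force rose with no movement. Next I'll back off, lift clear and verify.

```bash
python3 -m creep '[0.5,0,0,0,0,0,-1, 1,0,0,0,0,0,-1, 1,0,0,0,0,0,-1, 0,0,1.5,0,0,0,-1, 0,0,3,0,0,0,-1, 0,0,3,0,0,0,-1, 0,0,3,0,0,0,-1, -1,-1,3,0,0,0,-1, -2,-2,2,0,0,0,-1, -3,0,1,0,0,0,-1, -3,0,0,0,0,0,-1, -3,0,0,0,0,0,-1]'
python3 -m creep '[-2,-3,0,0,0,0,-1, -2,-3,0,0,0,0,-1, -1,-3,0,0,0,0,-1, 0,-3,0,0,0,0,-1, 0,-3,0,0,0,0,-1, 0,-2,0,0,0,0,-1, 0,-1,0,0,0,0,-1, 0,0,0,0,0,0,-1]'
python3 - <<'E'
from h import *
for n in('top','scene'):
    im,i=snap(n,n+'9')
    for col in('blue','red'):
        for c in blobs(im,col): print(n,col,lever(i,c))
E
```

```text
time: 14.18
ee_pos: [0.4465, 0.058, 0.372]
tcp_rot: [3.141, 0.004, -0.03]
ft_force: [-0.1, 0.6, 1.1]
finger_gap: 0.0007
finger_force: 0.0
time: 14.85
ee_pos: [0.3973, -0.1231, 0.3716]
tcp_rot: [-3.141, 0.005, -0.034]
ft_force: [-0.2, -0.2, 0.2]
finger_gap: 0.0006
finger_force: 0.0
top blue ((530.6006469726562, 99.94575500488281), (17.59990882873535, 69.826416015625), np.float32(-88.69564))
top blue ((596.6273193359375, -88.93467712402344), (15.832125663757324, 70.70448303222656), np.float32(-0.77946645))
top red ((466.33135986328125, 340.7308044433594), (75.03728485107422, 19.732830047607422), np.float32(86.33632))
scene blue ((602.0921630859375, -90.04467010498047), (19.839052200317383, 77.0597915649414), np.float32(-1.6835067))
scene blue ((536.906005859375, 98.2354965209961), (72.6319351196289, 20.034242630004883), np.float32(88.49569))
scene blue ((39.89656066894531, 549.002685546875), (305.6992492675781, 411.22808837890625), np.float32(-20.250517))
scene red ((472.25262451171875, 340.6954345703125), (71.50370025634766, 23.385169982910156), np.float32(85.61259))
```

View pics/scene9.png

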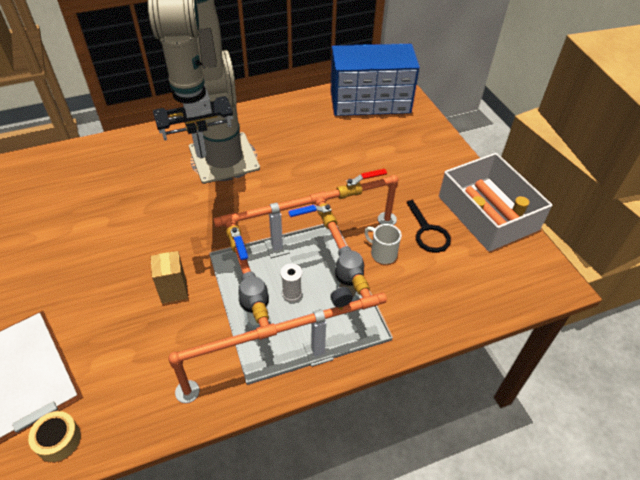

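The standby lever at (240,245) now lies along its pipe and the duty lever at (303,211) is square across its pipe. The red valve, mug, carton, cartridge and spanner are unchanged, and the arm is clear.

```bash
python3 -c "
from rig import env
print(env.finish_job())"
```

```text
the job is handed in; nothing more can be done
None
```

The changeover is done and handed in at about 15 s: I pushed the standby (right) lever fully open to its stop, then the duty (left) lever fully shut to its stop, and the final pictures show the main valve and loose items unmoved.

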